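Scan a cheese with the trigger scanner

TASK

Set the barcoded block of cheese down flat on the rubber mat of the scanner stand, its barcode end facing the scanner's window, and let go of it. Then squeeze the scanner's trigger well in, hold it for a good half second so that it reads, and let the trigger spring back, leaving the cheese where it is. Do not drop the cheese or shift the other cheeses.

Things in the scene. Friction and masses are not known exactly. Their poses are not given: they have to be found in the camera images.
- stand: Fixed steel base plate (x -55 to 55, y -170 to 125 mm, 5 mm thick; origin on the deck below the scanner's window, z up). Strapped on its +y half, lying on its side: a pistol-shaped grey barcode scanner that looks level along -y over the black mat on the other half. Its head fills x -29 to 29, y 0 to 123 mm, up to z = 78; its grip sticks out, free on all sides, towards -x (the robot's side).
- window (a point): Centre of the scanner's window, 46 mm above the deck; axes as the stand's. The barcode must lie before it, on its -y side.
- mat (a point): Centre of the mat's top, 97 mm before the window and 7 mm above the deck; axes as the stand's. The mat measures 90 mm (x) by 130 mm (y). A block centred on it with its length along y has its barcode 45 mm from the window.
- grip: The scanner's fixed grip, 31 mm high. Origin: the point to squeeze, 46 mm above the deck. z up. y is the line to squeeze along: the grip's back is at y = +18 mm, the trigger's face at about -18 when fully pressed, its tip at -35 at rest. The grip ends at x = -73; the head begins at about x = +35 and rises 32 mm above the origin. x is turned 15 degrees clockwise (from above) from the stand's.
- trigger (a joint): Angle of the sprung black trigger: 0 at rest, 0.32 rad pressed to the stop; the scanner reads from about 0.2. Upright hinge 37 mm from the squeeze point, at the head's end. The trigger swings in about 11 mm at the squeeze point, with 2 N to start and 6 N at the stop; its spring brings it back when let go.
- trigger_face (a point): A point on the outer face of the black trigger (22 mm high, 48 mm long), abreast of the squeeze point; at rest about 30 mm from it on the -y side of the grip.
- pack: Plain pale-yellow block of cheese, 58 (x) x 105 (y) x 52 (z) mm, about 0.33 kg, lying on the deck; the origin is the centre of its underside, z up. A white barcode label is folded over the top edge of its +y end. It is the only block with one. Grip it across its 58 mm width, along its x axis.
- barcode (a point): Middle of the block's labelled end face (+y end), 53 mm from the block's centre and 26 mm above its underside; axes as the block's.
- smoked_brick: Another small cheese, without a label: light brown rough brick, 53 x 82 x 38 mm. The origin is on its underside. Leave it.
- wedge_white: A pale wedge of cheese, 72 x 107 x 40 mm, right of the two blocks. The origin is on its underside. Leave it.

How it is judged (in metres and radians):
On the way, in this order (a step that is already met when the one before it is completed fails the run):
1. the block lies flat on the mat, let go, its barcode end facing the window (y of barcode in the frame of window between -0.085 and -0.015 m and x of barcode in the frame of window between -0.03 and 0.03 m and z of barcode in the frame of window between -0.018 and -0.006 m and angle between the y axis of pack and the y axis of stand, either way round below 0.4 rad and angle between pack's own z axis and vertical below 0.1 rad and contact force between the fingers and pack below 0.1 N and linear speed of pack below 0.02 m/s), for 0.2 s.
2. the trigger is squeezed in (at least 0.2 rad) with the block still before the window (y of barcode in the frame of window between -0.085 and -0.015 m and x of barcode in the frame of window between -0.03 and 0.03 m and z of barcode in the frame of window between -0.018 and -0.006 m and angle between the y axis of pack and the y axis of stand, either way round below 0.4 rad and angle between pack's own z axis and vertical below 0.1 rad and value of joint trigger above 0.2 rad), for 0.25 s.
At the end, for the whole second after the job is handed in: The block lies flat and still on the mat, its barcode end facing the window: the barcode 15 to 85 mm before the window, within 30 mm of its middle sideways, the block turned less than 0.4 rad from the stand's y axis; the trigger is back at rest (under 0.04 rad) (y of barcode in the frame of window between -0.085 and -0.015 m and x of barcode in the frame of window between -0.03 and 0.03 m and z of barcode in the frame of window between -0.018 and -0.006 m and angle between the y axis of pack and the y axis of stand, either way round below 0.4 rad and angle between pack's own z axis and vertical below 0.1 rad and value of joint trigger below 0.04 rad and linear speed of pack below 0.02 m/s); the robot touches nothing.
It fails at once if the block is dropped or thrown (moves faster than 0.8 m/s out of the fingers, as after a fall of 3 cm) (linear speed of pack above 0.8 m/s and contact force between the fingers and pack below 0.01 N).
It fails at once if the smoked brick is shifted by more than 30 mm (distance of smoked_brick from where it was at the start of the episode above 0.03 m).
It fails at once if the pale wedge is shifted by more than 30 mm (distance of wedge_white from where it was at the start of the episode above 0.03 m).
It also fails if it takes over 43 s, if anything falls off the work surface, if the arm or the gripper's body presses on something with over 40 N, if the wrist force passes 120 N, or if a joint passes its speed limit or range.

ROBOT

A 7-joint arm with a two-finger parallel gripper is mounted at the origin on a cart in front of the work surface, level with it; the furniture and walls round the work are solid. World frame = base frame: x ahead of the robot, y to its left, z up, the work surface at z = 0. Lengths are in mm, angles in rad, forces in N, time in s.
With the tool pointing down it reaches from about 375 to 925 mm from the base axis. Payload 3.1 kg.
Tool frame: the origin (TCP) lies midway between the tips of the shut fingers; the grasp point (between the pads) lies 19 mm behind it; z points along the fingers, y is the direction in which the jaws open and shut (so a half turn about z gives the same grasp; the last joint's range is limited). The gripper opens to 85 mm and grips with 20 to 120 N. Pads are 22 mm wide; open, the fingers measure 114 mm over their backs; the gripper's body (76 mm by 85 mm) begins 54 mm behind the grasp point. The pads swing forward as they close: fully open they stand 13 mm farther back than shut.
Start: joints at [1.044, 0.383, 0.044, 1.598, -0.018, 1.161, -0.05], TCP at [270.276, -591.146, 231.269] pointing down, gripper open.
Joint ranges: [-2.61, 2.61], [-0.41, 2.15], [-1.48, 1.57], [0, 2.5], [-1.57, 4.71], [0.05, 1.97], [-2.85, 2.85]. Speed limits (rad/s): [2.79, 2.79, 3.14, 3.14, 3.14, 3.14, 3.14].

INTERFACE

Orientations are given as a unit quaternion [w, x, y, z].
In Python, from station import sensors, eyes, ticket gives the robot as it stands.
- The arm moves only by the tool send_rows, never from a script. Its argument "deltas" is a list of rows, each an object of numbers: "x", "y", "z": the shift along the world's x, y, z in cm; "spin": the turn about the world's z in degrees; "grip": the opening, from -1 (shut) to 1 (fully open). In form: [{"x": .., "y": .., "z": .., "spin": .., "grip": ..}, ...]. A call has 1 to 5 rows; each row is the pose to reach, as a shift and turn from the pose measured when the call began; what a row does not reach only later rows make up. A row lasts 1/8 s, in which the tool goes at most 62.5 mm and 10.7 degrees, less where a joint would pass 70% of its speed; a pose out of reach is approached as far as the arm can. A call with a gripper value outside its range is refused whole. The fingers move at their own pace and stop on an object; the grip force is fixed at half the most. Time passes only in rows, so rows that repeat a pose let the fingers close. It gives the time, the measured TCP pose, the force and the opening at its end, in the units of the state.
- sensors.state(): the state, without advancing time (a new reading comes with each control period).
- eyes.grab_frame(name): name is "side" or "top" or "wrist"; returns the picture (480x640x3 uint8, red, green, blue); there is no depth.
- eyes.camera_model(name): a dict with "K" (3x3 intrinsics, pixels), "T" (4x4, takes a point from camera to world coordinates). Camera axes: x right, y up, looking along -z (the intrinsics and any distortion apply to the point x, -y, -z); pixel columns grow to the right and rows downward; lengths in mm; the calibration is good to about 2 mm. The wrist camera is an equidistant fisheye: a pixel r from the principal point sees the ray r / f radians off the axis. A picture is of the moment at which its call begins: read the wrist's pose just before it. camera_model takes no time and is no camera call; for the wrist camera it gives the pose at the moment of the call.
- ticket.job_done(): hands the job in, once; it reports no verdict.
The state is a dict: "time_s": time; "joints": joint angles; "qd": joint speeds; "effort": joint torques, N m; "tool_pos": TCP position; "ee_rot": TCP orientation; "force": force on the tool from outside, world axes, zero at the start; "moment": the same for the moment, N m; "opening": finger opening in mm.
Only numpy, scipy, OpenCV 4.12 (cv2) and the standard library are available. Lean on these libraries where they do the work, as an engineer would, in place of code of your own. Each camera call takes 0.05 s, during which the arm holds its last target. There are 200 camera calls.

## Working session

There is one attempt and no reset: what is moved stays moved. The work goes in short steps, Python scripts to look and compute and a tool call to move; the robot and the scene stay as the last step left them, time stands still between calls to the robot, and variables do not carry over. Pictures are saved under pics/ and viewed, about 8 in all and at most 12, crops included, and the job is handed in when it is done.

Besides the shell and the picture viewer there is one more tool, called after "Emit:" in YAML: its name, and indented under it one key for each argument. send_rows: Moves the arm, as the interface text tells. Its arguments: {"type":"object","properties":{"deltas":{"type":"array","items":{"type":"object","properties":{"x":{"type":"number"},"y":{"type":"number"},"z":{"type":"number"},"spin":{"type":"number"},"grip":{"type":"number"}}}}},"required":["deltas"]}

```bash
mkdir -p pics
cat > h.py <<'E'
import numpy as np, cv2
from station import sensors, eyes, ticket
def snap(n,f):
    m=eyes.camera_model(n); im=eyes.grab_frame(n)
    cv2.imwrite(f'pics/{f}.png',im[:,:,::-1]); return im,m
def ray(m,n,u,v):
    K,T=np.array(m['K']),np.array(m['T'])
    a=np.array([(u-K[0,2])/K[0,0],(v-K[1,2])/K[1,1]])
    if n=='wrist':
        r=np.linalg.norm(a); d=np.array([*(a/r*np.sin(r) if r>0 else a),np.cos(r)])
    else: d=np.array([*a,1.])
    return T[:3,3],T[:3,:3]@(d*[1,-1,-1])
def pt(m,n,u,v,z):
    o,d=ray(m,n,u,v); return o+d*(z-o[2])/d[2]
E
python3 - <<'E'
from h import *
for n in('top','side'):
    im,m=snap(n,n+'0'); print({k:(np.round(v,2).tolist() if k in'KT' else v) for k,v in m.items()})
print(sensors.state())
E
```

```text
{'K': [[507.26, 0.0, 320.53], [0.0, 507.26, 243.75], [0.0, 0.0, 1.0]], 'T': [[-0.01, 0.99, -0.12, 340.27], [-1.0, -0.01, -0.01, -44.24], [-0.02, 0.12, 0.99, 1150.77], [0.0, 0.0, 0.0, 1.0]]}
{'K': [[437.0, 0.0, 322.54], [0.0, 437.0, 236.44], [0.0, 0.0, 1.0]], 'T': [[-1.0, 0.04, -0.07, 398.5], [-0.08, -0.65, 0.75, 587.62], [-0.01, 0.76, 0.65, 607.35], [0.0, 0.0, 0.0, 1.0]]}
{'time_s': 0.1, 'joints': array([ 1.04418722,  0.38376325,  0.04384113,  1.59941433, -0.01788097,
        1.16121843, -0.04988878]), 'qd': array([ 0.00056382, -0.00100231,  0.00062741, -0.00339243, -0.00036114,
       -0.00019961,  0.0001764 ]), 'effort': array([ 2.68409298e-03, -4.34732473e+01,  1.02947932e+00, -2.50455058e+01,
        1.10226060e-02,  5.52823272e-03, -6.10628348e-06]), 'tool_pos': array([ 269.89634838, -590.3731536 ,  230.00761062]), 'ee_rot': array([-1.16023419e-03,  9.77092488e-01,  2.12811692e-01, -3.27251357e-04]), 'force': array([-0.57486623,  0.02630464, -0.76210896]), 'moment': array([ 0.02967193, -0.00634981, -0.02043333]), 'opening': 85.3150741163509}
```

View pics/top0.png

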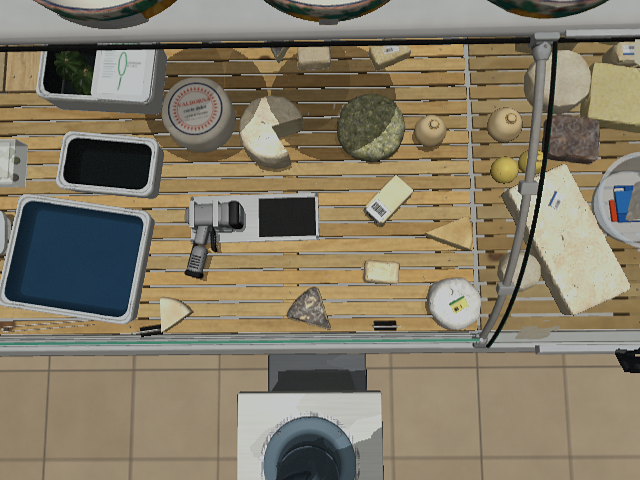

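View pics/side0.png

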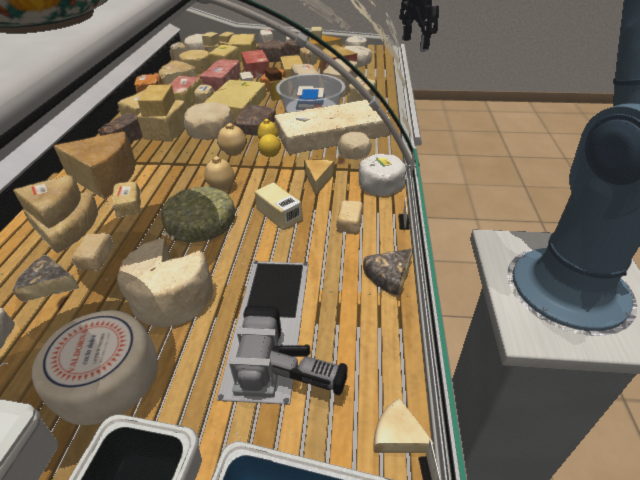

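Top view: the pack is at about (389,199) with its label at the lower left. The stand is at (190-318, 193-240), scanner on the left with its grip at about (200,250). The smoked brick is at (381,271) and the wedge at (450,233). A curved rail or glass arch stands near column 490-550. The side view agrees. I'll measure the objects and the arch next.

Run:
```python
from h import *
t=cv2.imread('pics/top0.png'); s=cv2.imread('pics/side0.png')
a=cv2.resize(t[155:295,165:345],(720,560),interpolation=cv2.INTER_CUBIC)
cv2.imwrite('pics/c1.png',a)
mt=eyes.camera_model('top');ms=eyes.camera_model('side')
def tri(p,q):
    o1,d1=ray(mt,'top',*p);o2,d2=ray(ms,'side',*q)
    k=np.linalg.lstsq(np.c_[d1,-d2],o2-o1,rcond=None)[0]
    x,y=o1+k[0]*d1,o2+k[1]*d2
    print(p,q,np.round((x+y)/2),'gap',round(np.linalg.norm(x-y)))
tri((489,345),(414,165)); tri((541,45),(190,3))
for z in(0,100,200): print('lip top',pt(mt,'top',300,338,z).round(),'side',pt(ms,'side',430,300,z).round())
# arch profile at plane y=c : side rays
for q in((414,165),(400,130),(370,90),(330,50),(290,25),(240,5)):
    o,d=ray(ms,'side',*q); P=o+d*(-400-o[1])/d[1]; Q=o+d*(-460-o[1])/d[1]; print(q,P.round(),Q.round())
# pack mask
hsv=cv2.cvtColor(t,cv2.COLOR_BGR2HSV)
print(hsv[192,395],hsv[190,430],hsv[212,377])
# stand mat (dark) 
mk=(hsv[...,2]<45).astype(np.uint8); mk[:, :250]=0; mk[:,330:]=0; mk[:185]=0; mk[250:]=0
c=max(cv2.findContours(mk,0,2)[0],key=cv2.contourArea); r=cv2.minAreaRect(c); print('mat',r)
b=np.array([pt(mt,'top',*p,7) for p in cv2.boxPoints(r)]); print(b.round(1),b.mean(0))
mk=((hsv[...,1]<110)&(hsv[...,2]>185)).astype(np.uint8); mk[:,:355]=0; mk[:,420:]=0; mk[:165]=0; mk[235:]=0
for c in cv2.findContours(mk,0,2)[0]:
    if cv2.contourArea(c)>100:
        r=cv2.minAreaRect(c); b=np.array([pt(mt,'top',*p,52) for p in cv2.boxPoints(r)]);print('pack',r,b.round(1).tolist(),b.mean(0))
```

```text
(489, 345) (414, 165) [ 253. -398.    8.] gap 5
(541, 45) (190, 3) [ 754. -386.  384.] gap 12
lip top [268.  20.   0.] side [258.  50.   0.]
lip top [275.  14. 100.] side [281. 139. 100.]
lip top [281.   9. 200.] side [304. 227. 200.]
(414, 165) [ 255. -400.    7.] [ 246. -460.  -29.]
(400, 130) [ 300. -400.  104.] [ 294. -460.   74.]
(370, 90) [ 379. -400.  203.] [ 377. -460.  178.]
(330, 50) [ 471. -400.  291.] [ 475. -460.  271.]
(290, 25) [ 556. -400.  341.] [ 565. -460.  325.]
(240, 5) [ 659. -400.  379.] [ 674. -460.  365.]
[ 32  37 198] [ 80   5 161] [ 90   4 139]
mat ((286.6929931640625, 216.72018432617188), (37.41330337524414, 56.3323974609375), 88.56790161132812)
[[585.3 114.5   7. ]
 [587.  -15.1   7. ]
 [500.2 -16.5   7. ]
 [498.4 111.9   7. ]] [542.72297209  48.71177174   7.        ]
pack ((388.75006103515625, 198.75001525878906), (23.334524154663086, 45.25482940673828), 45.0) [[555.3, -126.3, 52.0], [626.4, -198.5, 52.0], [588.7, -233.7, 52.0], [518.1, -161.6, 52.0]] [ 572.14074115 -180.03923473   52.        ]
```

View pics/c1.png

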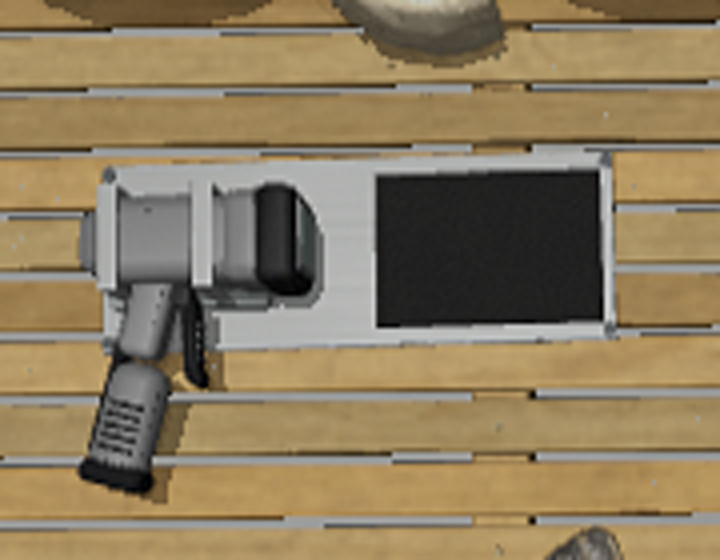

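Mat centre is about (543,49), stand yaw about +1°. Pack centre is about (572,-180), yaw about 45°, label towards -x,+y. The glass is at y<-400, outside my path, so I'll move around its front.

Emit:
send_rows:
  deltas:
    - {"x": 0, "y": 4, "z": 4, "spin": 10, "grip": 1}
    - {"x": 0, "y": 9, "z": 8, "spin": 20, "grip": 1}
    - {"x": 0, "y": 15, "z": 12, "spin": 30, "grip": 1}
    - {"x": 0, "y": 21, "z": 12, "spin": 40, "grip": 1}
    - {"x": 0, "y": 26, "z": 12, "spin": 50, "grip": 1}

```text
time_s: 0.72
tool_pos: [270.1, -328.4, 350.6]
ee_rot: [-0.0, 0.794, 0.608, -0.001]
force: [0.0, -0.0, 0.8]
opening: 85.5
```

Emit:
send_rows:
  deltas:
    - {"x": 2, "y": 5, "z": 0, "spin": 10, "grip": 1}
    - {"x": 6, "y": 10, "z": 0, "spin": 20, "grip": 1}
    - {"x": 11, "y": 13, "z": 0, "spin": 30, "grip": 1}
    - {"x": 16, "y": 15, "z": 0, "spin": 40, "grip": 1}
    - {"x": 20, "y": 16, "z": 0, "spin": 50, "grip": 1}

```text
time_s: 1.35
tool_pos: [471.7, -166.2, 350.4]
ee_rot: [0.0, 0.458, 0.889, -0.001]
force: [0.3, -0.8, -0.2]
opening: 85.1
```

Run:
```python
from h import *
im,m=snap('wrist','w1'); print(np.round(m['K'],1).tolist(),np.round(m['T'],2).tolist())
```

```text
[[371.6, 0.0, 319.0], [0.0, 371.6, 234.7], [0.0, 0.0, 1.0]] [[0.81, -0.55, -0.19, 422.58], [0.58, 0.77, 0.27, -96.87], [-0.0, -0.33, 0.95, 493.45], [0.0, 0.0, 0.0, 1.0]]
```

View pics/w1.png

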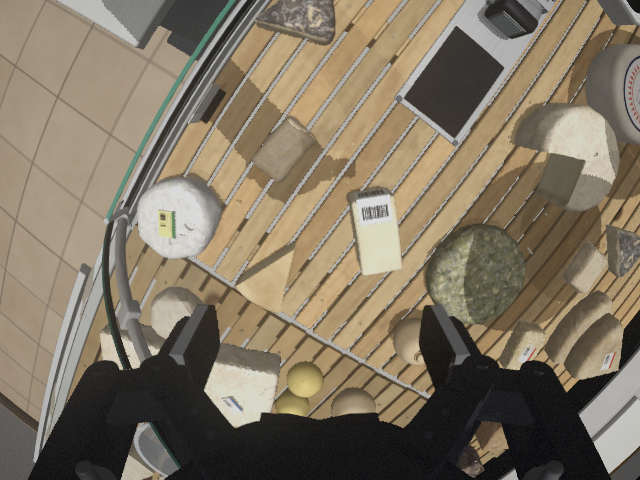

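Wrist view: the pack's top face runs from about (354,203)/(394,197) at the label end to (363,276)/(402,269). The mat's corners are at (399,99), (457,143), (504,67) and (445,25).

Run:
```python
from h import *
m=eyes.camera_model('wrist'); t=cv2.imread('pics/w1.png'); hsv=cv2.cvtColor(t,cv2.COLOR_BGR2HSV)
mk=((hsv[...,1]<110)&(hsv[...,2]>170)).astype(np.uint8); mk[:,:345]=0; mk[:,408:]=0; mk[:180]=0; mk[285:]=0
mk=cv2.morphologyEx(mk,cv2.MORPH_CLOSE,np.ones((9,9)))
c=max(cv2.findContours(mk,0,2)[0],key=cv2.contourArea)
a=cv2.approxPolyDP(c,4,True)[:,0]; print(a.tolist())
r=cv2.minAreaRect(c);print(r)
for p in a: print(p,pt(m,'wrist',*p,52).round(1),pt(m,'wrist',*p,0).round(1))
b=np.array([pt(m,'wrist',*p,7) for p in ((399,99),(457,143),(504,67),(445,25))]);print(b.round(1),b.mean(0))
cv2.imwrite('pics/w1c.png',cv2.resize(t[170:300,320:440],None,fx=4.5,fy=4.5))
```

```text
[[345, 180], [345, 284], [405, 284], [407, 180]]
((376.0, 232.0), (104.0, 62.0), 90.0)
[345 180] [ 501.2 -143.    52. ] [ 510.1 -148.6    0. ]
[345 284] [ 585.3 -253.7   52. ] [ 604.  -272.4    0. ]
[405 284] [ 652.2 -206.9   52. ] [ 678.9 -220.1    0. ]
[407 180] [562.6 -97.2  52. ] [578.7 -97.4   0. ]
[[500.9 -18.4   7. ]
 [600.8 -13.5   7. ]
 [589.6 118.7   7. ]
 [489.  105.3   7. ]] [545.05724397  48.02648555   7.        ]
```

View pics/w1c.png

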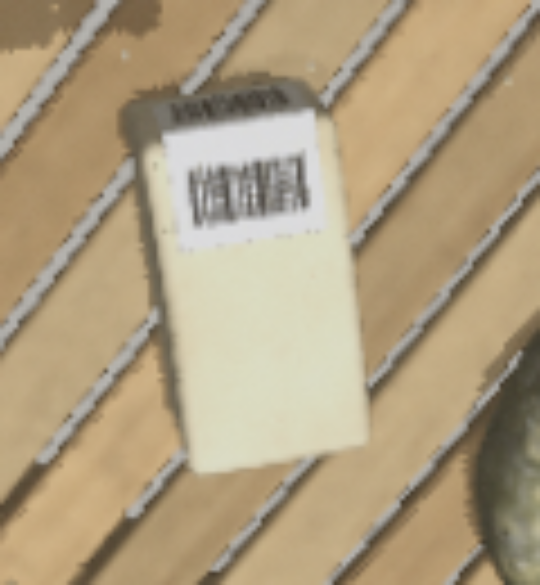

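The crop shows the top face corners at crop (145,133), (325,108), (367,443) and (192,472).

Run:
```python
from h import *
m=eyes.camera_model('wrist')
b=np.array([pt(m,'wrist',320+u/4.5,170+v/4.5,52) for u,v in((145,133),(325,108),(367,443),(192,472))])
print(b.round(1),b.mean(0)); f=(b[0]+b[1]-b[2]-b[3])/2; g=(b[1]+b[2]-b[0]-b[3])/2
for q in(f,g): print(np.linalg.norm(q),np.degrees(np.arctan2(q[1],q[0])))
```

```text
[[ 523.  -157.3   52. ]
 [ 558.7 -122.2   52. ]
 [ 633.  -192.2   52. ]
 [ 596.1 -229.6   52. ]] [ 577.71711696 -175.29031754   52.        ]
102.46300620793576 136.025604700392
51.27485318935659 44.94494771566822
```

Emit:
send_rows:
  deltas:
    - {"x": 4, "y": -0.4, "z": -5, "spin": 10, "grip": 1}
    - {"x": 8, "y": -0.8, "z": -10, "spin": 10, "grip": 1}
    - {"x": 10.3, "y": -1.2, "z": -15, "spin": 10, "grip": 1}
    - {"x": 10.3, "y": -1.2, "z": -20, "spin": 10, "grip": 1}
    - {"x": 10.3, "y": -1.2, "z": -23, "spin": 10, "grip": 1}

```text
time_s: 2.02
tool_pos: [576.8, -175.5, 115.7]
ee_rot: [-0.002, 0.376, 0.927, 0.002]
force: [0.1, -0.6, -0.1]
opening: 85.7
```

Run:
```python
from h import *
im,m=snap('wrist','w2'); s=sensors.state(); print(s['tool_pos'],s['ee_rot'])
```

```text
[ 574.11787155 -174.93399983  112.17586452] [-0.0048621   0.37562709  0.92675713  0.00136589]
```

View pics/w2.png

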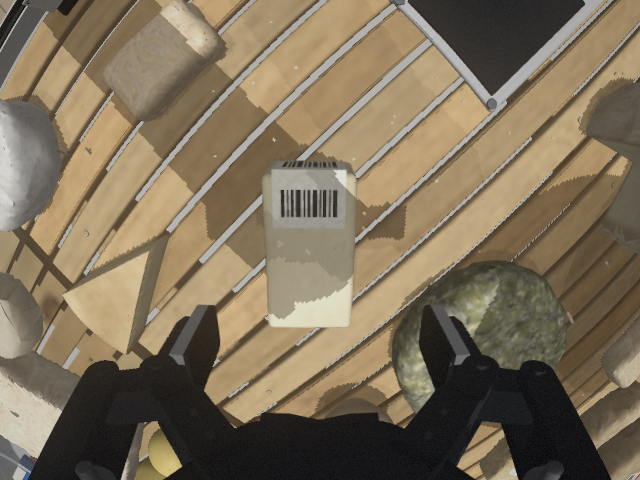

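The pack is upright in view and aligned with the jaws, with top corners at about (263,170), (354,166), (352,327) and (270,325). The green cheese is near the right finger.

Run:
```python
from h import *
m=eyes.camera_model('wrist');s=sensors.state(); print(s['tool_pos'])
b=np.array([pt(m,'wrist',u,v,52) for u,v in((263,170),(354,166),(352,327),(270,326))])
print(b.round(1),b.mean(0)); f=(b[0]+b[1]-b[2]-b[3])/2; g=(b[1]+b[2]-b[0]-b[3])/2
for q in(f,g): print(np.linalg.norm(q),np.degrees(np.arctan2(q[1],q[0])))
for z in(0,30,60): print(pt(m,'wrist',393,340,z).round(),pt(m,'wrist',410,305,z).round(),pt(m,'wrist',150,350,z).round())
b=np.array([pt(m,'wrist',*p,5) for p in((398,0),(491,104))]);print(b)
```

```text
[ 574.11787155 -174.93399983  112.17586452]
[[ 514.2 -160.2   52. ]
 [ 547.8 -122.5   52. ]
 [ 623.2 -192.8   52. ]
 [ 585.8 -230.6   52. ]] [ 567.75072139 -176.50024294   52.        ]
101.73231562426416 136.2614933377623
51.856145983094244 46.757308973157656
[ 686. -197.    0.] [ 669. -165.    0.] [ 548. -365.    0.]
[ 666. -187.   30.] [ 651. -160.   30.] [ 544. -336.   30.]
[ 645. -178.   60.] [ 633. -154.   60.] [ 540. -307.   60.]
[[491.76733786 -21.08842695   5.        ]
 [589.05319414 -19.34064695   5.        ]]
```

Emit:
send_rows:
  deltas:
    - {"x": -0.5, "y": -0.2, "z": -3, "spin": 0.5, "grip": 1}
    - {"x": -0.5, "y": -0.2, "z": -6, "spin": 0.5, "grip": 1}
    - {"x": -0.5, "y": -0.2, "z": -8.5, "spin": 0.5, "grip": 1}
    - {"x": -0.5, "y": -0.2, "z": -10, "spin": 0.5, "grip": 1}
    - {"x": -0.5, "y": -0.2, "z": -10, "spin": 0.5, "grip": 1}

```text
time_s: 2.7
tool_pos: [568.3, -176.9, 11.5]
ee_rot: [-0.006, 0.372, 0.928, 0.001]
force: [-0.2, 0.5, -0.8]
opening: 85.4
```

Emit:
send_rows:
  deltas:
    - {"grip": 0.6}
    - {"grip": 0.3}
    - {"grip": 0.0}
    - {"grip": -0.3}
    - {"grip": -0.5}

```text
validation failed for argument at $.de...
```

Emit:
send_rows:
  deltas:
    - {"grip": -0.5}
    - {"grip": -0.5}
    - {"z": 1, "grip": -0.5}
    - {"z": 2.5, "grip": -0.5}
    - {"z": 4, "grip": -0.5}

```text
validation failed for argument at $.de...
```

All keys are required.

Emit:
send_rows:
  deltas:
    - {"x": 0, "y": 0, "z": 0, "spin": 0, "grip": 0.6}
    - {"x": 0, "y": 0, "z": 0, "spin": 0, "grip": 0.2}
    - {"x": 0, "y": 0, "z": 0, "spin": 0, "grip": -0.2}
    - {"x": 0, "y": 0, "z": 0, "spin": 0, "grip": -0.5}
    - {"x": 0, "y": 0, "z": 0, "spin": 0, "grip": -0.5}

```text
time_s: 3.32
tool_pos: [569.8, -177.3, 13.1]
ee_rot: [-0.004, 0.372, 0.928, 0.001]
force: [-0.3, -0.1, 5.8]
opening: 57.4
```

Emit:
send_rows:
  deltas:
    - {"x": 0, "y": 0, "z": 0, "spin": 0, "grip": -0.5}
    - {"x": 0, "y": 0, "z": 1, "spin": 0, "grip": -0.5}
    - {"x": 0, "y": 0, "z": 3, "spin": 0, "grip": -0.5}
    - {"x": 0, "y": 0, "z": 5, "spin": 0, "grip": -0.5}
    - {"x": 0, "y": 0, "z": 5, "spin": 0, "grip": -0.5}

```text
time_s: 3.95
tool_pos: [572.4, -177.8, 66.4]
ee_rot: [-0.001, 0.372, 0.928, 0.002]
force: [-0.1, 0.8, -3.1]
opening: 57.6
```

Held at 57.5 mm opening. I'll carry it over the mat, turning by -45°.

Emit:
send_rows:
  deltas:
    - {"x": -0.5, "y": 3, "z": 1, "spin": -9, "grip": -0.5}
    - {"x": -1, "y": 8, "z": 1, "spin": -18, "grip": -0.5}
    - {"x": -1.8, "y": 13, "z": 1, "spin": -27, "grip": -0.5}
    - {"x": -2.5, "y": 18, "z": 1, "spin": -36, "grip": -0.5}
    - {"x": -2.8, "y": 21.5, "z": 1, "spin": -45, "grip": -0.5}

```text
time_s: 4.58
tool_pos: [543.3, 40.5, 76.3]
ee_rot: [-0.001, 0.699, 0.715, 0.002]
force: [1.0, 0.9, -3.4]
opening: 57.7
```

Emit:
send_rows:
  deltas:
    - {"x": 0, "y": 1, "z": 0, "spin": 0, "grip": -0.5}
    - {"x": 0, "y": 1, "z": 0, "spin": 0, "grip": -0.5}

```text
time_s: 4.82
tool_pos: [543.2, 50.8, 76.2]
ee_rot: [-0.001, 0.698, 0.716, 0.002]
force: [0.0, -0.3, -2.4]
opening: 57.3
```

Run:
```python
from h import *
im,m=snap('wrist','w3'); s=sensors.state(); print(s['tool_pos'],s['ee_rot'],s['opening'])
```

```text
[543.4161809   48.85577236  76.14513575] [-0.00074183  0.69922027  0.71490423  0.0015495 ] 57.362579312546465
```

View pics/w3.png

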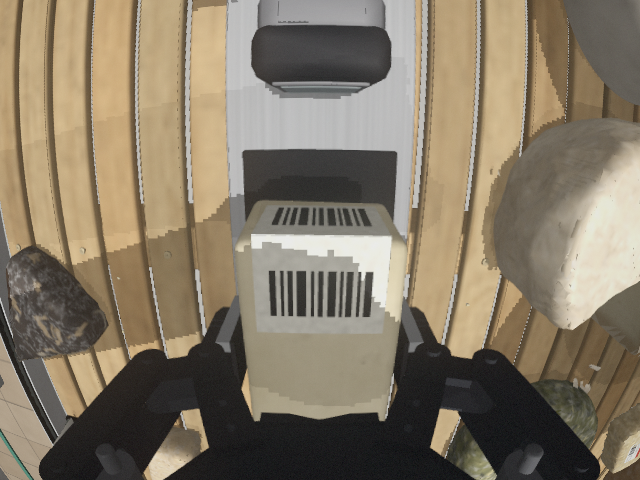

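The pack is held square over the mat. It is centred on the scanner head (columns 250-391) and the label faces the window. Lowering.

Emit:
send_rows:
  deltas:
    - {"x": 0, "y": 0, "z": -2, "spin": 0, "grip": -0.5}
    - {"x": 0, "y": 0, "z": -4, "spin": 0, "grip": -0.5}
    - {"x": 0, "y": 0, "z": -5, "spin": 0, "grip": -0.5}
    - {"x": 0, "y": 0, "z": -5.5, "spin": 0, "grip": -0.5}
    - {"x": 0, "y": 0, "z": -5.5, "spin": 0, "grip": -0.5}

```text
time_s: 5.5
tool_pos: [543.9, 48.1, 21.3]
ee_rot: [-0.0, 0.7, 0.715, 0.002]
force: [-0.6, 0.4, -3.0]
opening: 57.3
```

Emit:
send_rows:
  deltas:
    - {"x": 0, "y": 0, "z": -0.15, "spin": 0, "grip": -0.5}
    - {"x": 0, "y": 0, "z": -0.15, "spin": 0, "grip": -0.5}

```text
time_s: 5.75
tool_pos: [544.7, 48.3, 20.5]
ee_rot: [0.0, 0.699, 0.715, 0.002]
force: [0.6, 0.5, -1.6]
opening: 57.3
```

Touching now. Releasing slowly, then going up.

Emit:
send_rows:
  deltas:
    - {"x": 0, "y": 0, "z": 0, "spin": 0, "grip": 0.45}
    - {"x": 0, "y": 0, "z": 0, "spin": 0, "grip": 0.7}
    - {"x": 0, "y": 0, "z": 0, "spin": 0, "grip": 1}
    - {"x": 0, "y": 0, "z": 0, "spin": 0, "grip": 1}
    - {"x": 0, "y": 0, "z": 0, "spin": 0, "grip": 1}

```text
time_s: 6.38
tool_pos: [544.7, 48.3, 20.5]
ee_rot: [0.0, 0.699, 0.715, 0.002]
force: [0.4, 0.0, -0.7]
opening: 85.0
```

Emit:
send_rows:
  deltas:
    - {"x": 0, "y": 0, "z": 3, "spin": 0, "grip": 1}
    - {"x": 0, "y": 0, "z": 7, "spin": 0, "grip": 1}
    - {"x": 0, "y": 0, "z": 12, "spin": 0, "grip": 1}
    - {"x": -2, "y": 0, "z": 16, "spin": 8, "grip": 1}
    - {"x": -4, "y": 0, "z": 18, "spin": 16, "grip": 1}

```text
time_s: 7.0
tool_pos: [505.8, 48.6, 203.3]
ee_rot: [0.001, 0.591, 0.806, 0.004]
force: [-0.7, 0.5, -0.2]
opening: 85.4
```

Emit:
send_rows:
  deltas:
    - {"x": -2, "y": 3, "z": 0, "spin": 10, "grip": 1}
    - {"x": -4, "y": 6, "z": 0, "spin": 20, "grip": 1}
    - {"x": -6, "y": 9, "z": 0, "spin": 30, "grip": 1}
    - {"x": -7, "y": 10, "z": 0, "spin": 40, "grip": 1}
    - {"x": -7, "y": 10, "z": 0, "spin": 50, "grip": 1}

```text
time_s: 7.62
tool_pos: [434.5, 150.0, 203.3]
ee_rot: [-0.0, 0.191, 0.982, 0.004]
force: [1.0, -0.3, 1.3]
opening: 85.4
```

Run:
```python
from h import *
im,m=snap('wrist','w4'); np.savez('w4m.npz',**{k:np.array(m[k]) for k in'KT'}); s=sensors.state(); print(s['tool_pos'],s['ee_rot'],s['opening'])
snap('top','top1')
```

```text
[435.02584278 149.27912105 203.27356821] [-2.02124604e-04  1.89476757e-01  9.81878032e-01  3.74808602e-03] 85.04768975479219
```

View pics/w4.png

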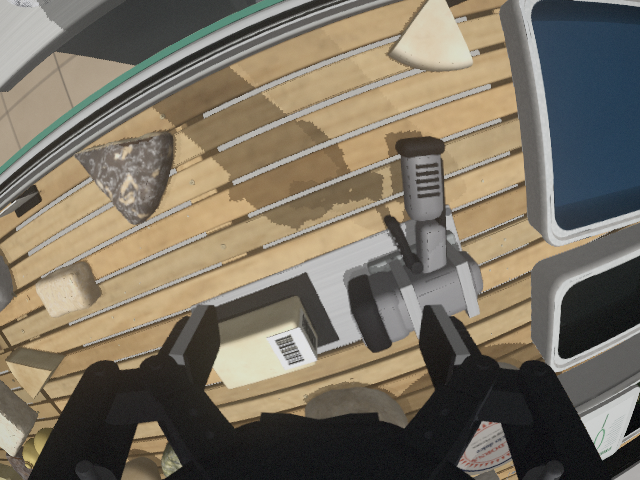

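The block is on the mat with its label towards the scanner. The grip runs from (420,140) to (432,265) and the trigger from its tip at (389,220) to (412,265).

Run:
```python
from h import *
m=dict(np.load('w4m.npz')); mt=eyes.camera_model('top')
c=np.cos(np.radians(-14));s=np.sin(np.radians(-14)); R=np.array([[c,-s],[s,c]])
W=np.array([544-1.5,145.])
def show(n,mm,nm,u,v,z):
    p=pt(mm,nm,u,v,z); print(n,nm,p.round(1),'grip-frame rot',(R.T@(p[:2]-[480,170])).round(1))
w=lambda n,u,v,z:show(n,m,'wrist',u,v,z)
t=lambda n,u,v,z:show(n,mt,'top',165+u/4,155+v/4,z)
w('tip',388,219,57);t('tip',206,385,57)
w('capL',397,146,58);w('capR',444,146,58);t('capL',152,490,58);t('capR',82,468,58)
w('bodyL',405,190,58);w('bodyR',443,190,58)
w('neckL',416,245,61);w('neckR',446,240,61)
w('hinge',413,266,57);t('hinge',190,290,57)
t('bodyR',120,362,58);t('bodyL',168,375,58)
for n,mm,q in(('top',mt,[(165+600/4,155+160/4),(165+612/4,155+338/4),(165+108/4,155+175/4),(165+107/4,155+350/4)]),):
    for p in q: print('plate',pt(mm,n,*p,5).round(1))
cv2.imwrite('pics/w4c.png',cv2.resize(cv2.imread('pics/w4.png')[120:360,330:490],None,fx=2.5,fy=2.5,interpolation=2))
```

```text
tip wrist [457.2 203.5  57. ] grip-frame rot [-30.2  27. ]
tip top [459.4 197.5  57. ] grip-frame rot [-26.7  21.7]
capL wrist [403.  230.1  58. ] grip-frame rot [-89.2  39.7]
capR wrist [416.2 267.1  58. ] grip-frame rot [-85.4  78.8]
capL top [402.5 225.7  58. ] grip-frame rot [-88.6  35.3]
capR top [414.8 263.9  58. ] grip-frame rot [-86.   75.4]
bodyL wrist [439.  224.5  58. ] grip-frame rot [-53.  43.]
bodyR wrist [450.5 255.1  58. ] grip-frame rot [-49.2  75.4]
neckL wrist [486.4 218.5  61. ] grip-frame rot [-5.5 48.6]
neckR wrist [492.4 244.7  61. ] grip-frame rot [-6.1 75.5]
hinge wrist [506.  210.9  57. ] grip-frame rot [15.4 46. ]
hinge top [511.7 207.1  57. ] grip-frame rot [21.8 43.7]
bodyR top [472.4 244.5  58. ] grip-frame rot [-25.4  70.4]
bodyL top [465.  218.1  58. ] grip-frame rot [-26.2  43.1]
plate [592.8 -16.5   5. ]
plate [489.4 -22.5   5. ]
plate [587.6 267.7   5. ]
plate [485.8 266.1   5. ]
```

View pics/w4c.png

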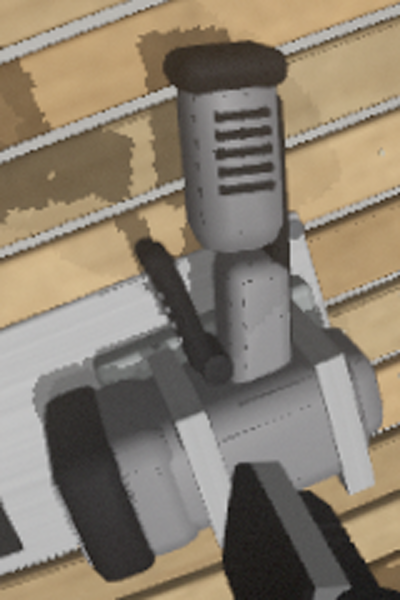

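Emit:
send_rows:
  deltas:
    - {"x": 1.5, "y": 2.5, "z": 0, "spin": 8, "grip": 1}
    - {"x": 3.5, "y": 6, "z": -2, "spin": 8, "grip": 1}
    - {"x": 4.2, "y": 7.7, "z": -5, "spin": 8, "grip": 1}
    - {"x": 4.2, "y": 7.7, "z": -8.5, "spin": 8, "grip": 1}
    - {"x": 4.2, "y": 7.7, "z": -9.3, "spin": 8, "grip": 1}

```text
time_s: 8.35
tool_pos: [475.5, 224.5, 107.6]
ee_rot: [-0.003, 0.127, 0.992, 0.002]
force: [-0.1, -0.8, -0.6]
opening: 85.4
```

Run:
```python
from h import *
im,m=snap('wrist','w5'); np.savez('w5m.npz',**{k:np.array(m[k]) for k in'KT'}); s=sensors.state(); print(s['tool_pos'],s['ee_rot'],s['opening'])
```

```text
[475.87501126 224.58685477 108.00588038] [-0.00252039  0.12704816  0.9918899   0.00261403] 85.4303988905601
```

View pics/w5.png

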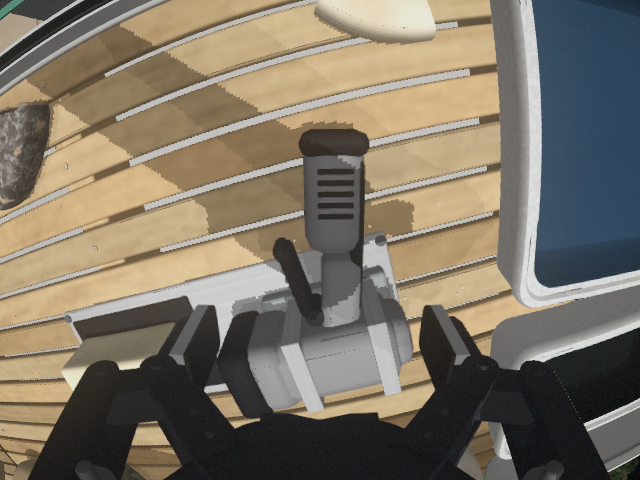

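The grip stands upright in the image, so the yaw is right. Cap at columns 299-369, row 131; trigger tip at (281,241); body edges at columns 305 and 364.

Run:
```python
from h import *
m=dict(np.load('w5m.npz')); th=np.radians(-14);c,s=np.cos(th),np.sin(th); R=np.array([[c,-s],[s,c]])
for n,u,v,z in(('tip',279,240,57),('capL',300,138,58),('capR',369,138,58),('bodyL',305,210,50),('bodyR',364,210,50),('neckL',322,270,58),('neckR',362,270,55),('hinge',318,316,57)):
    p=pt(m,'wrist',u,v,z); print(n,p.round(1),(R.T@(p[:2]-[479,229])).round(1))
```

```text
tip [455.4 207.5  57. ] [-17.7 -26.6]
capL [404.3 233.7  58. ] [-73.6 -13.5]
capR [413.1 268.3  58. ] [-73.5  22.2]
bodyL [444.2 225.4  50. ] [-32.9 -12. ]
bodyR [452.5 257.5  50. ] [-32.6  21.2]
neckL [478.6 226.2  58. ] [ 0.3 -2.8]
neckR [485.9 248.4  55. ] [ 2.  20.5]
hinge [508.2 216.1  57. ] [31.4 -5.4]
```

Emit:
send_rows:
  deltas:
    - {"x": 0.2, "y": 0.5, "z": -2, "spin": 0, "grip": 1}
    - {"x": 0.2, "y": 0.5, "z": -3.5, "spin": 0, "grip": 1}
    - {"x": 0.2, "y": 0.5, "z": -4.5, "spin": 0, "grip": 1}
    - {"x": 0.2, "y": 0.5, "z": -5.2, "spin": 0, "grip": 1}
    - {"x": 0.2, "y": 0.5, "z": -5.5, "spin": 0, "grip": 1}

```text
time_s: 9.02
tool_pos: [478.0, 229.4, 52.9]
ee_rot: [-0.002, 0.127, 0.992, 0.003]
force: [0.0, -1.2, -0.3]
opening: 85.1
```

Emit:
send_rows:
  deltas:
    - {"x": 0, "y": 0, "z": -0.8, "spin": 0, "grip": 1}
    - {"x": 0, "y": 0, "z": -1.6, "spin": 0, "grip": 1}
    - {"x": 0, "y": 0, "z": -2.3, "spin": 0, "grip": 1}
    - {"x": 0, "y": 0, "z": -2.8, "spin": 0, "grip": 1}
    - {"x": 0, "y": 0, "z": -2.8, "spin": 0, "grip": 1}

```text
time_s: 9.65
tool_pos: [477.5, 229.3, 24.4]
ee_rot: [-0.003, 0.127, 0.992, 0.002]
force: [-0.1, 0.9, -0.6]
opening: 85.2
```

Emit:
send_rows:
  deltas:
    - {"x": 0.05, "y": 0.2, "z": 0, "spin": 0, "grip": 0.7}
    - {"x": 0.05, "y": 0.2, "z": 0, "spin": 0, "grip": 0.4}
    - {"x": 0.05, "y": 0.2, "z": 0, "spin": 0, "grip": 0.3}
    - {"x": 0.05, "y": 0.2, "z": 0, "spin": 0, "grip": 0.3}

```text
time_s: 10.15
tool_pos: [477.6, 230.1, 24.2]
ee_rot: [-0.003, 0.128, 0.992, 0.001]
force: [-2.4, -3.3, 1.9]
opening: 55.6
```

Emit:
send_rows:
  deltas:
    - {"x": 0, "y": 0, "z": 0, "spin": 0, "grip": 0.2}
    - {"x": 0, "y": 0, "z": 0, "spin": 0, "grip": 0.1}
    - {"x": 0, "y": 0, "z": 0, "spin": 0, "grip": 0.05}
    - {"x": 0, "y": 0, "z": 0, "spin": 0, "grip": 0.05}

```text
time_s: 10.65
tool_pos: [477.2, 229.8, 24.1]
ee_rot: [-0.004, 0.128, 0.992, 0.001]
force: [-2.7, -3.6, 2.1]
opening: 45.0
```

Emit:
send_rows:
  deltas:
    - {"x": 0, "y": 0, "z": 0, "spin": 0, "grip": 0}
    - {"x": 0, "y": 0, "z": 0, "spin": 0, "grip": -0.1}
    - {"x": 0, "y": 0, "z": 0, "spin": 0, "grip": -0.1}

```text
time_s: 11.02
tool_pos: [477.2, 230.4, 24.2]
ee_rot: [-0.004, 0.127, 0.992, 0.001]
force: [-2.0, -1.8, 2.7]
opening: 38.3
```

Run:
```python
from h import *
im,m=snap('wrist','w6'); s=sensors.state(); print(s['tool_pos'],s['force'],s['opening'])
```

```text
[477.19257776 230.41950117  24.1691595 ] [-3.21239006 -2.64927045  2.48257919] 38.68898639117044
```

View pics/w6.png

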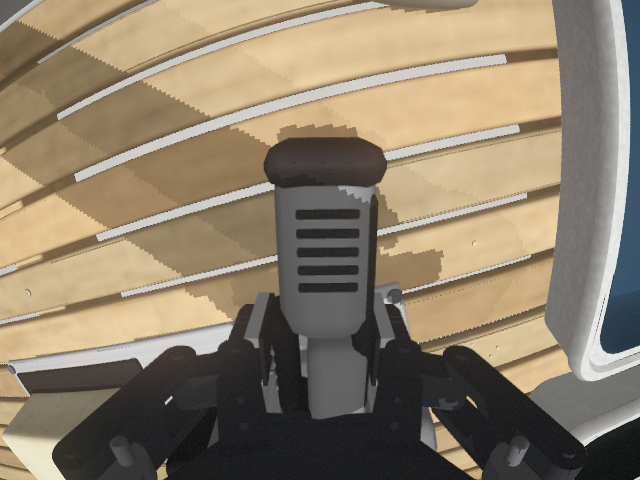

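The fingers straddle the grip. The trigger (columns 275-300, row 370) is swung nearly parallel to the grip. Squeezing further, to the stop.

Emit:
send_rows:
  deltas:
    - {"x": 0, "y": 0, "z": 0, "spin": 0, "grip": -0.15}
    - {"x": 0, "y": 0, "z": 0, "spin": 0, "grip": -0.2}
    - {"x": 0, "y": 0, "z": 0, "spin": 0, "grip": -0.25}
    - {"x": 0, "y": 0, "z": 0, "spin": 0, "grip": -0.25}
    - {"x": 0, "y": 0, "z": 0, "spin": 0, "grip": -0.25}

```text
time_s: 11.7
tool_pos: [477.5, 231.7, 24.6]
ee_rot: [-0.003, 0.127, 0.992, 0.002]
force: [-2.3, 2.9, 4.0]
opening: 35.5
```

Stalled at 35.5 mm against a command of about 32, so the trigger is at its stop. Holding, then releasing.

Emit:
send_rows:
  deltas:
    - {"x": 0, "y": 0, "z": 0, "spin": 0, "grip": -0.25}
    - {"x": 0, "y": 0, "z": 0, "spin": 0, "grip": -0.25}
    - {"x": 0, "y": 0, "z": 0, "spin": 0, "grip": -0.25}
    - {"x": 0, "y": 0, "z": 0, "spin": 0, "grip": -0.25}
    - {"x": 0, "y": 0, "z": 0, "spin": 0, "grip": -0.25}

```text
time_s: 12.32
tool_pos: [477.5, 231.8, 24.6]
ee_rot: [-0.003, 0.127, 0.992, 0.002]
force: [-0.9, 1.3, 4.1]
opening: 35.3
```

Emit:
send_rows:
  deltas:
    - {"x": 0, "y": 0, "z": 0, "spin": 0, "grip": 0.2}
    - {"x": 0, "y": -0.1, "z": 0, "spin": 0, "grip": 0.6}
    - {"x": 0, "y": -0.2, "z": 0, "spin": 0, "grip": 1}
    - {"x": 0, "y": -0.2, "z": 0, "spin": 0, "grip": 1}
    - {"x": 0, "y": -0.2, "z": 0, "spin": 0, "grip": 1}

```text
time_s: 12.95
tool_pos: [477.6, 230.4, 24.8]
ee_rot: [-0.003, 0.127, 0.992, 0.003]
force: [-0.2, 0.5, -0.1]
opening: 85.5
```

Emit:
send_rows:
  deltas:
    - {"x": 0, "y": 0, "z": 2, "spin": 0, "grip": 1}
    - {"x": 0, "y": 0, "z": 5, "spin": 0, "grip": 1}
    - {"x": 0, "y": 0, "z": 9, "spin": 0, "grip": 1}
    - {"x": -2, "y": 0, "z": 14, "spin": 0, "grip": 1}
    - {"x": -6, "y": 0, "z": 19, "spin": 0, "grip": 1}

```text
time_s: 13.58
tool_pos: [419.4, 231.1, 216.9]
ee_rot: [-0.002, 0.127, 0.992, 0.004]
force: [0.8, 0.3, 0.6]
opening: 85.6
```

Run:
```python
from h import *
im,m=snap('wrist','w7'); snap('top','top2'); s=sensors.state(); print(s['time_s'],s['tool_pos'],s['force'],s['opening'])
t=cv2.imread('pics/top2.png'); w=cv2.imread('pics/w7.png')
cv2.imwrite('pics/end.png',np.hstack([cv2.resize(t[170:290,170:300],(390,360)),cv2.resize(w,(400,300))[:,:].copy() if 0 else cv2.copyMakeBorder(cv2.resize(w,(400,300)),0,60,0,0,0)]))
```

```text
13.675 [418.38239196 234.33552802 220.72962483] [1.05959661 0.9224118  0.08829014] 85.41949440538629
```

View pics/end.png

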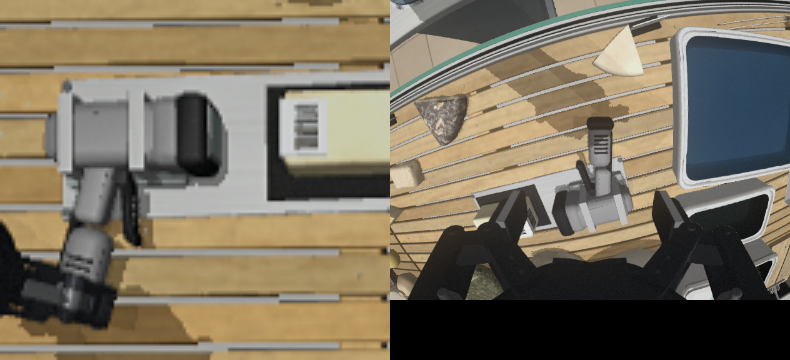

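The trigger has sprung out again and the block is still on the mat, label towards the window. The gripper is clear. I'll settle the arm, do one number check and hand in.

Emit:
send_rows:
  deltas:
    - {"x": 0, "y": 0, "z": 2, "spin": 0, "grip": 1}
    - {"x": 0, "y": 0, "z": 2, "spin": 0, "grip": 1}
    - {"x": 0, "y": 0, "z": 2, "spin": 0, "grip": 1}

```text
time_s: 14.05
tool_pos: [418.2, 234.0, 240.2]
ee_rot: [0.002, 0.124, 0.992, 0.005]
force: [0.9, -0.4, 0.5]
opening: 85.4
```

Run:
```python
from h import *
mt=eyes.camera_model('top')
print('label edge',pt(mt,'top',170+280/3,170+125/3,59).round(), 'window face ~',pt(mt,'top',170+222/3,170+135/3,46).round())
s=sensors.state(); print(s['time_s'],s['force'],np.abs(s['qd']).max())
print(ticket.job_done())
```

```text
label edge [545.  96.  59.] window face ~ [541. 140.  46.]
14.05 [ 0.89671639 -0.43965461  0.45951243] 0.01699417811915937
the job is handed in; nothing more can be done
None
```

I placed the barcoded cheese on the mat with its label facing the scanner's window and let go. I then squeezed the trigger to its stop, held it, let it spring back, and handed the job in at 14.05 s. No verdict is reported on hand-in.

- **Block on the mat:** the last top view puts the barcode about 44 mm before the window and within about 5 mm of its middle sideways. The block is square to the stand.
- **Trigger:** the fingers stalled at 35.5 mm, against about 36 mm expected at the stop, and held there for over 0.6 s. The last image shows the trigger swung back out. I could not read its angle directly.
- **Arm at hand-in:** the gripper was raised clear and the force reading was at noise level, about 1 N.
- **Other cheeses:** the arm's path did not go near the smoked brick or the wedge. I did not measure their positions again at the end.
- **Disagreements:** two estimates of the squeeze point differed by about 4 mm, and two of the block's position by about 10 mm. Both were within the jaw clearance.
- **Refused calls:** two move calls were refused for missing keys, and no motion came from them.

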